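# Hang the check thermometer over the dry bath and index it down one hole

### The job

Check the temperature of the dry-block bath: take the stick thermometer out of the clear stand, put its stem down through the eyelet of the probe arm so that its collar rests on the eyelet, and let go of it. Then pull out the knob of the spring plunger on the post, lower the arm to the next hole down, only that one, so that the stem dips into the well below, and let the pin go fully home. Finish still gripping the knob with the pin held home, so that I can tighten the clamp screw; leave the pipette, the dropper bottle and the petri dish where they are.

Things in the scene. Friction and masses are not known exactly. Their poses are not given: they have to be found in the camera images.
- thermometer: loose stick thermometer, 40 g. Origin at the underside of its grey collar (26 mm across, 5 mm thick), z up its axis. Above the collar a white round handle 18 mm across, up to z = 54 mm; grip it from above about 30 mm above the origin. It hangs in a hole of the clear stand, collar on the stand's top (77 mm above the table), up to 4 mm off the hole's middle
- tip (a point): rounded tip of the thermometer's steel stem, 72 mm below its origin; the stem is 7 mm thick
- stand: clear acrylic pipette stand, fixed, 44 (x) x 130 (y) x 77 mm, origin in the middle of its underside. Of the four 16 mm holes in its top plate, at y = -44, -16, 12 and 40 mm, the thermometer hangs in the one at 40 or -16 and the pipette stands in the other. Close the fingers along the stand's x, to pass beside the neighbour
- pipette: glass pipette with a black bulb, 15 mm thick, 120 mm tall, loose, standing in a hole of the stand; origin at its lower end. A bystander
- dry_bath: dry-block bath with its upright drilled steel post, one fixed unit. Origin on the table under the post's axis; x points to the back, y from the post to the block, z up. The white housing covers x = -105 to 67, y = 38 to 165 mm, 60 mm high; the aluminium block in it is 75 mm high; three sample tubes in its wells at (30, 118), (0, 118), (30, 85) mm reach z = 143 mm
- post_top (a point): middle of the top of the post, 220 mm above the table. The post is 20 mm square; its holes, in the front (-x) face, are 10 mm wide and 36 mm apart, at z = 182, 146, 110, 74 and 38 mm
- well (a point): middle of the mouth of the free well below the eyelet, at (0, 85, 75) mm in the frame of the dry bath: 18 mm wide, 45 mm deep
- eyelet (a point): on the sliding arm: middle of the upper end of the eyelet, a ring 30 mm outside, 10 mm inside, 14 mm high, axis upright, 85 mm to the +y side of the post's axis; 160 mm above the table at the start, 124 mm at the next hole
- carriage (a joint): travel of the sliding section (sleeve, arm, eyelet, plunger) down the post, m: about 0 in the hole where it starts, 0.036 in the next hole down, with 1 mm of play either way when pinned. With the pin out it slides with about 4 N of friction and stays where it is left. The sleeve is 36 mm square, 50 mm high; its clamp screw stands out to -y, 40 mm from the post's axis
- lock_pin (a joint): spring plunger, m: 0 with the pin fully home, 0.013 pulled right out (towards the front, -x of the dry bath). The rounded nose, 8 mm thick, is clear of the post above 0.009; over solid steel the pin cannot go back below about 0.008. The spring pulls it home with 3 N, 6 N when pulled out
- knob (a point): middle of the grip of the plunger's black knob, a lying cylinder 22 mm thick along x of the dry bath, 14 mm to either side of this point, with a 28 mm rim in front; 78 mm in front of the post's axis with the pin home, 146 mm above the table at the start, 110 mm at the next hole. Pinch it from above, fingers at its two sides, closing along y of the dry bath; its surroundings are free
- dropper_bottle: brown dropper bottle with a black rubber top, 36 mm across, 104 mm tall, loose, origin under its middle. A bystander
- petri_dish: petri dish, 63 mm across, 15 mm tall, loose, origin under its middle. A bystander

How it is judged:
By the outcome, as a careful person would: the job done as asked, in the order asked, and still so for the second after the job is handed in, while the arm keeps its last pose, push and grip.
It also fails if it takes over 53 s, if anything falls off the work surface, if the arm or the gripper's body presses on something with over 40 N, if the wrist force passes 120 N, or if a joint passes its speed limit or range.

### The arm

A 6-joint arm with a two-finger parallel gripper is mounted at the origin on a cart in front of the work surface, level with it; the furniture and walls round the work are solid. World frame = base frame: x ahead of the robot, y to its left, z up, the work surface at z = 0. Lengths are in m, angles in rad, forces in N, time in s.
With the tool pointing down it reaches from about 0.375 to 0.9 m from the base axis. Payload 3.1 kg.
Tool frame: the origin (TCP) lies between the finger pads; the fingertips stand 11 mm ahead of it and the grasp point (between the pads) lies 8 mm behind it; z points along the fingers, y is the line along which they close (so a half turn about z gives the same grasp; the last joint's range is limited). The gripper opens to 87 mm and grips with 3 to 60 N. Pads are 19 mm wide; open, the fingers measure 117 mm over their backs; the gripper's body (75 mm by 190 mm) begins 51 mm behind the grasp point.
Start: joints at [1.165, 0.527, 1.433, -0, 1.181, -0.178], TCP at [0.14, 0.609, 0.234] pointing down, gripper open.
Joint ranges: [-3.08, 3.08], [-0.75, 2.2], [0.22, 2.44], [-1.43, 4.57], [0, 2.65], [-2.85, 2.85]. Speed limits (rad/s): [2.79, 2.79, 3.14, 3.14, 3.14, 3.14].

### API

Orientations are given as a unit quaternion [x, y, z, w].
In Python, from rig import get_obs, camera, hand_in gives the robot as it stands.
- The arm moves only by the shell command python3 -m pendant 'ROWS' [FORCE]. ROWS is JSON, a list that holds one entry, the list of rows, each a list of 7 numbers: the shift along the tool's x, y, z in m, then the turn, a rotation vector about the tool's x, y, z in degrees, then the opening, from 0 (shut) to 1 (fully open). In form: [[[x, y, z, ax, ay, az, fingers], ...]]. A call has exactly 5 rows; each row shifts and turns the commanded pose from where the row before left it, along the tool's axes as they then stand; what a row does not reach is not made up. A row lasts 1/8 s, in which the tool goes at most 62.5 mm and 10.7 degrees, less where a joint would pass 70% of its speed; a pose out of reach is approached as far as the arm can. A call with a gripper value outside its range is refused whole. The fingers move at their own pace and stop on an object; FORCE is the grip in N (left out, the last holds). Time passes only in rows, so rows that do not move let the fingers close, or fill a call up. It gives the time, the measured TCP pose, the force, the opening and the grip force at its end, in the units of the state.
- get_obs(): the state, without advancing time (a new reading comes with each control period).
- camera(name): name is "side" or "top"; returns a dict with "img" (420x560x3 uint8, red, green, blue), "intrinsics" (3x3 intrinsics, pixels), "k1" (the pictures are not rectified: a ray, as slopes to the right and down, at radius r is drawn at 1 + k1 r^2 times it, then the intrinsics apply), "R" (3x3) and "t" (3): a world point X has camera coordinates R X + t. Camera axes: x right, y down, z forward; pixel columns grow to the right and rows downward; lengths in m; the calibration is good to about 2 mm. A picture is of the moment at which its call begins. There is no depth.
- hand_in(): hands the job in; it is judged then, once.
The state is a dict: "time": time; "q": joint angles; "joint_velocities": joint speeds; "joint_torque": joint torques, N m; "position": TCP position; "tool_rot": TCP orientation; "ft_force": force on the tool from outside, world axes, zero at the start; "moment": the same for the moment, N m; "grip_width": finger opening in m; "grip_force": force on a finger pad.
Only numpy, scipy, OpenCV 4.12 (cv2) and the standard library are available. Lean on these libraries where they do the work, as an engineer would, in place of code of your own. Each camera call takes 0.05 s, during which the arm holds its last target. There are 200 camera calls.

## Working session

There is one attempt and no reset: what is moved stays moved. The work goes in short steps, Python scripts to look and compute and a shell command to move; the robot and the scene stay as the last step left them, time stands still between calls to the robot, and variables do not carry over. Pictures are saved under pics/ and viewed, at most 10 in all, crops included, and the job is handed in when it is done.

```bash
mkdir -p pics; ls; cat > h.py <<'E'
import numpy as np, cv2
from rig import get_obs, camera
def load(n): return np.load(f'{n}.npy',allow_pickle=True).item()
def ray(c,u,v):
    K=np.array(c['intrinsics']);k=c['k1']
    p=np.array([(u-K[0,2])/K[0,0],(v-K[1,2])/K[1,1]]);s=p.copy()
    for _ in range(30): s=p/(1+k*(s@s))
    R=np.array(c['R']);t=np.array(c['t'])
    d=R.T@np.array([s[0],s[1],1]);return -R.T@t,d/np.linalg.norm(d)
def onz(c,u,v,z):
    o,d=ray(c,u,v);return o+d*(z-o[2])/d[2]
def tri(c1,p1,c2,p2):
    o1,d1=ray(c1,*p1);o2,d2=ray(c2,*p2)
    s=np.linalg.lstsq(np.c_[d1,-d2],o2-o1,rcond=None)[0]
    a=o1+d1*s[0];b=o2+d2*s[1];return (a+b)/2,np.linalg.norm(a-b)
def proj(c,X):
    x=np.array(c['R'])@X+np.array(c['t']);s=x[:2]/x[2];s=s*(1+c['k1']*(s@s))
    K=np.array(c['intrinsics']);return np.array([K[0,0]*s[0]+K[0,2],K[1,1]*s[1]+K[1,2]])
E
python3 - <<'E'
from h import *
for n in('side','top'):
    c=camera(n);np.save(n+'0.npy',c);cv2.imwrite(f'pics/{n}0.png',cv2.cvtColor(cv2.resize(c['img'],(784,588),interpolation=cv2.INTER_CUBIC),cv2.COLOR_RGB2BGR))
    R=np.array(c['R']);print(n,(-R.T@c['t']).round(3),R.round(2).tolist(),np.array(c['intrinsics'])[0,0],c['k1'])
o=get_obs();print(o['tool_rot'],o['position'],o['ft_force'])
E
```

```text
pics
side [ 0.557 -0.848  0.649] [[1.0, 0.05, 0.01], [0.04, -0.59, -0.81], [-0.03, 0.81, -0.59]] 428.6337038399348 -0.0065432338297336835
top [ 0.379 -0.129  1.432] [[-0.01, -1.0, -0.0], [-0.99, 0.01, -0.12], [0.12, -0.0, -0.99]] 526.4038172359233 0.022775380822081182
[ 1.13176688e-01  9.93574381e-01 -9.48503016e-04 -2.95902442e-04] [0.14025809 0.60840147 0.23264947] [0.04670924 0.77608506 0.08785912]
```

View pics/side0.png

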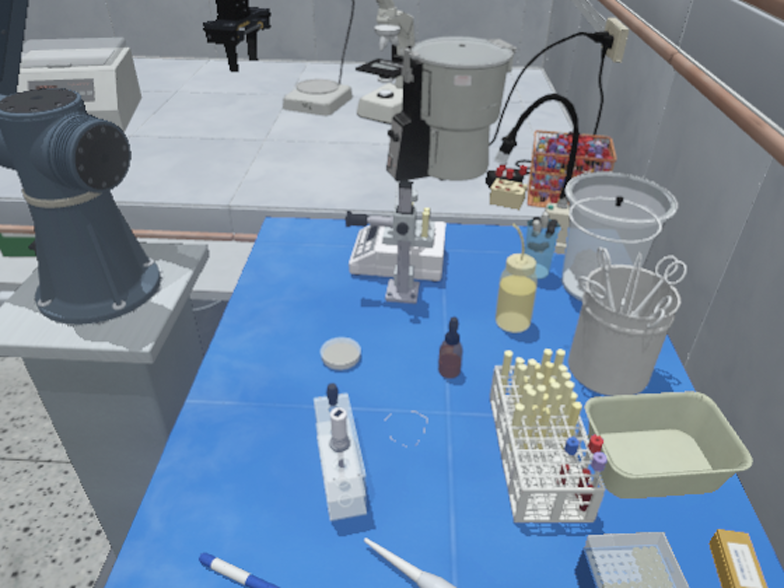

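View pics/top0.png

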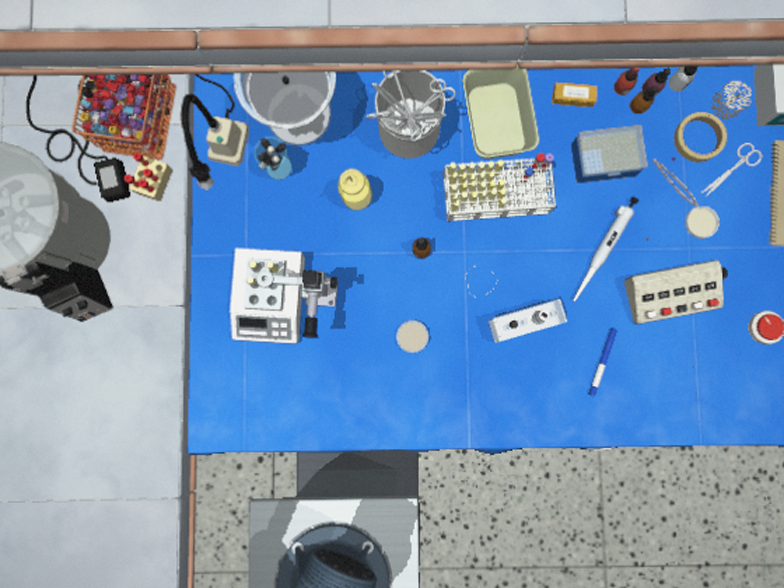

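The side view shows the stand at (340,455) with the white-handled thermometer at (338,425) and the pipette's black bulb at (332,395). The post is at (405,235), with its knob at (358,218). In the top view the stand is at (528,320), the thermometer near (542,316) and the knob at (311,328). Next I'll enlarge these areas.

```bash
python3 - <<'E'
from h import *
s=load('side0')['img'];t=load('top0')['img']
def crop(im,u,v,w,h): return cv2.resize(im[v:v+h,u:u+w],(400,300),interpolation=cv2.INTER_CUBIC)
a=crop(s,210,260,100,75);b=crop(s,235,140,100,75);c=crop(t,335,195,80,60);d=crop(t,160,175,100,75)
cv2.imwrite('pics/crops.png',cv2.cvtColor(np.vstack([np.hstack([a,b]),np.hstack([c,d])]),cv2.COLOR_RGB2BGR))
E
```

```text
(no output)
```

View pics/crops.png

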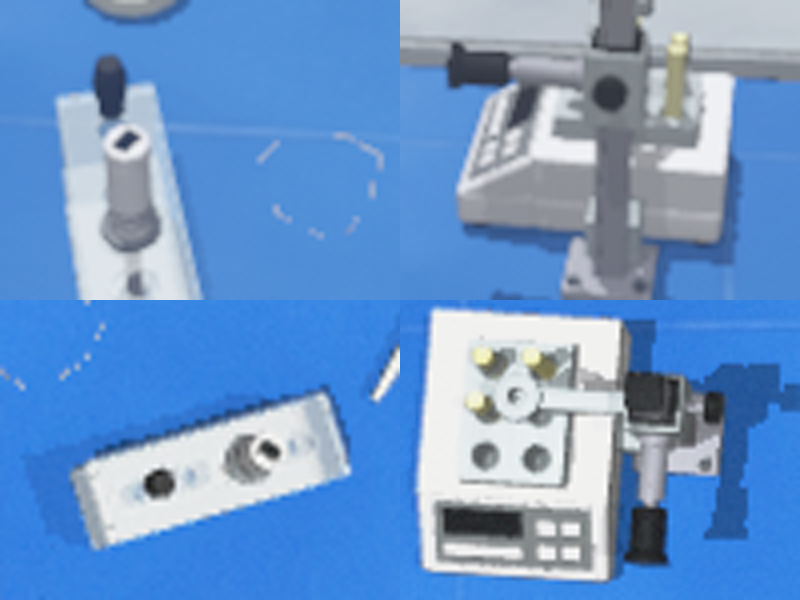

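The crops show four things:
- **Thermometer:** its handle top is at side px (242,295) and top px (388,225).
- **Pipette:** its bulb is at top px (367,232).
- **Stand:** its long edge runs about 17° off world y.
- **Eyelet and knob:** the eyelet hole is at top px (189,199), and the knob is at top px (222,234) and side px (255,157).

Next I'll triangulate.

```bash
python3 - <<'E'
from h import *
S=load('side0');T=load('top0')
A=lambda x,y:(210+x/4-.4,260+y/4-.4)
B=lambda x,y:(235+(x-400)/4-.4,140+y/4-.4)
C=lambda x,y:(335+x/5-.4,195+(y-300)/5-.4)
D=lambda x,y:(160+(x-400)/4-.4,175+(y-300)/4-.4)
for n,s,t in [('handle top',A(127,142),C(267,449)),('collar c',A(130,228),C(247,458)),('pip top',A(109,60),C(159,482)),
 ('knob front',B(452,64),D(646,562)),('knob back',B(505,66),D(650,512)),('knob mid',B(480,65),D(648,536))]:
    X,e=tri(S,s,T,t);print(n,X.round(4),round(e,4))
for x,y in [(75,470),(328,392),(350,470),(98,548)]: print('stand',onz(T,*C(x,y),.077).round(4))
for x,y in [(470,455-0),(467,340),(578,347),(570,484),(460,480)]: print('block',onz(T,*D(x,y),.075).round(4))
for x,y in [(418,572),(608,580),(432,310),(626,322)]: print('housing',onz(T,*D(x,y),.06).round(4))
print('eyelet',onz(T,*D(517,396),.160).round(4))
print('sleeve top mid',onz(T,*D(654,395),.171).round(4),'post top',onz(T,*D(652,397),.220).round(4))
E
```

```text
handle top [ 0.4825 -0.3847  0.1265] 0.0009
collar c [ 0.482  -0.3846  0.0736] 0.0013
pip top [ 0.4677 -0.3318  0.1179] 0.0001
knob front [0.4484 0.0278 0.1452] 0.0005
knob back [0.4793 0.0253 0.1466] 0.0005
knob mid [0.4646 0.0265 0.1459] 0.0003
stand [ 0.4774 -0.2951  0.077 ]
stand [ 0.516  -0.4269  0.077 ]
stand [ 0.4755 -0.4366  0.077 ]
stand [ 0.4371 -0.3058  0.077 ]
block [0.5233 0.1502 0.075 ]
block [0.5986 0.1529 0.075 ]
block [0.593  0.0807 0.075 ]
block [0.5035 0.0855 0.075 ]
block [0.5071 0.1565 0.075 ]
housing [0.4489 0.1862 0.06  ]
housing [0.4419 0.0629 0.06  ]
housing [0.6214 0.1793 0.06  ]
housing [0.6117 0.0514 0.06  ]
eyelet [0.5499 0.1045 0.16  ]
sleeve top mid [0.5479 0.0199 0.171 ] post top [0.5402 0.0153 0.22  ]
```

The thermometer is at about (0.482, -0.385), the stand yaw is 16.4°, the bath yaw is -3.3° and the eyelet is at about (0.550, 0.104). I'll write a small row calculator and move over the stand.

```bash
cat > plan.py <<'E'
import numpy as np
from rig import get_obs
from scipy.spatial.transform import Rotation as Ro
def yaw(): # angle of tool y in the world, deg
    R=Ro.from_quat(get_obs()['tool_rot']).as_matrix(); return np.degrees(np.arctan2(R[1,1],R[0,1]))
def plan(wps,p=None,a=None):
    "wps: (x,y,z,yaw,n rows); prints tool rows from the measured pose"
    p=np.array(get_obs()['position'] if p is None else p);a=yaw() if a is None else a
    for x,y,z,b,n in wps:
        n0=n;q=np.array([x,y,z])
        for i in range(n0):
            d=(q-p)/(n0-i);t=np.radians(a);ty=np.array([np.cos(t),np.sin(t),0]);tx=np.cross(ty,[0,0,-1])
            r=np.round([d@tx,d@ty,-d[2]],3);da=np.round((a-b)/(n0-i),0 if n0>1 else 1)
            print([*map(float,r)],float(da)); p=p+r[0]*tx+r[1]*ty-[0,0,r[2]];a-=da
E
python3 -c "
from plan import *
plan([(.30,.40,.29,70,6),(.43,.15,.30,52,7),(.46,-.15,.25,33,8),(.482,-.385,.17,16.4,9)])"
```

```text
[-0.034, -0.028, -0.01] 1.0
[-0.034, -0.027, -0.009] 1.0
[-0.035, -0.027, -0.01] 1.0
[-0.035, -0.026, -0.009] 1.0
[-0.036, -0.025, -0.01] 2.0
[-0.036, -0.024, -0.009] 1.0
[-0.03, -0.027, -0.001] 3.0
[-0.031, -0.026, -0.002] 3.0
[-0.032, -0.024, -0.001] 2.0
[-0.033, -0.023, -0.002] 3.0
[-0.034, -0.021, -0.001] 2.0
[-0.035, -0.02, -0.002] 3.0
[-0.037, -0.018, -0.001] 2.0
[-0.026, -0.027, 0.006] 2.0
[-0.027, -0.026, 0.006] 2.0
[-0.028, -0.025, 0.006] 3.0
[-0.029, -0.024, 0.006] 2.0
[-0.03, -0.023, 0.006] 3.0
[-0.031, -0.021, 0.007] 2.0
[-0.032, -0.021, 0.006] 3.0
[-0.033, -0.018, 0.007] 2.0
[-0.023, -0.012, 0.009] 2.0
[-0.024, -0.011, 0.009] 2.0
[-0.024, -0.011, 0.009] 2.0
[-0.024, -0.01, 0.009] 2.0
[-0.025, -0.009, 0.009] 2.0
[-0.025, -0.008, 0.009] 2.0
[-0.025, -0.007, 0.009] 2.0
[-0.025, -0.006, 0.008] 1.0
[-0.026, -0.006, 0.009] 2.0
```

```bash
python3 -m pendant '[[[-0.034,-0.028,-0.010,0,0,1,1],[-0.034,-0.027,-0.009,0,0,1,1],[-0.035,-0.027,-0.010,0,0,1,1],[-0.035,-0.026,-0.009,0,0,1,1],[-0.036,-0.025,-0.010,0,0,2,1]]]' && python3 -m pendant '[[[-0.036,-0.024,-0.009,0,0,1,1],[-0.030,-0.027,-0.001,0,0,3,1],[-0.031,-0.026,-0.002,0,0,3,1],[-0.032,-0.024,-0.001,0,0,2,1],[-0.033,-0.023,-0.002,0,0,3,1]]]' && python3 -m pendant '[[[-0.034,-0.021,-0.001,0,0,2,1],[-0.035,-0.020,-0.002,0,0,3,1],[-0.037,-0.018,-0.001,0,0,2,1],[-0.026,-0.027,0.006,0,0,2,1],[-0.027,-0.026,0.006,0,0,2,1]]]'  && python3 -m pendant '[[[-0.028,-0.025,0.006,0,0,3,1],[-0.029,-0.024,0.006,0,0,2,1],[-0.030,-0.023,0.006,0,0,3,1],[-0.031,-0.021,0.007,0,0,2,1],[-0.032,-0.021,0.006,0,0,3,1]]]' && python3 -m pendant '[[[-0.033,-0.018,0.007,0,0,2,1],[-0.023,-0.012,0.009,0,0,2,1],[-0.024,-0.011,0.009,0,0,2,1],[-0.024,-0.011,0.009,0,0,2,1],[-0.024,-0.010,0.009,0,0,2,1]]]' && python3 -c "
from plan import *
print(get_obs()['position'],yaw())
plan([(.482,-.385,.18,16.4,5),(.482,-.385,.097,16.4,4)])"
```

```text
time: 0.72
position: [0.2747, 0.434, 0.2815]
tool_rot: [0.165, 0.986, -0.0, -0.0]
ft_force: [0.1, 0.9, -0.7]
grip_width: 0.087
grip_force: 0.0
time: 1.35
position: [0.3745, 0.2566, 0.2963]
tool_rot: [0.268, 0.963, -0.0, -0.0]
ft_force: [-0.4, -0.6, -1.2]
grip_width: 0.087
grip_force: 0.0
time: 1.98
position: [0.4383, 0.0745, 0.2882]
tool_rot: [0.359, 0.933, -0.0, -0.0]
ft_force: [-0.0, 0.8, -0.5]
grip_width: 0.0871
grip_force: 0.0
time: 2.6
position: [0.4564, -0.1131, 0.257]
tool_rot: [0.462, 0.887, 0.0, -0.0]
ft_force: [-0.1, 0.3, -0.0]
grip_width: 0.0869
grip_force: 0.0
time: 3.22
position: [0.4701, -0.2546, 0.2139]
tool_rot: [0.538, 0.843, 0.0, -0.0]
ft_force: [1.6, 0.1, 0.4]
grip_width: 0.0868
grip_force: 0.0
[ 0.47007257 -0.2545968   0.21388812] 24.9207200571974
[-0.025, -0.009, 0.007] 2.0
[-0.025, -0.008, 0.007] 2.0
[-0.025, -0.007, 0.007] 2.0
[-0.025, -0.006, 0.006] 1.0
[-0.026, -0.006, 0.007] 2.0
[0.0, 0.0, 0.021] -0.0
[0.0, 0.0, 0.021] -0.0
[0.0, 0.0, 0.02] -0.0
[0.0, 0.0, 0.021] -0.0
```

```bash
python3 -m pendant '[[[-0.025,-0.009,0.009,0,0,2,1],[-0.025,-0.008,0.009,0,0,2,1],[-0.025,-0.007,0.009,0,0,2,1],[-0.025,-0.006,0.008,0,0,1,1],[-0.026,-0.006,0,0,0,2,1]]]' && python3 -m pendant '[[[0,0,0,0,0,0,1],[0,0,0,0,0,0,1],[0,0,0,0,0,0,1],[0,0,0,0,0,0,1],[0,0,0,0,0,0,1]]]' && python3 - <<'E'
from plan import *
from h import *
print(get_obs()['position'],yaw())
plan([(.482,-.385,.097,16.4,4)])
s=camera('side')['img'];t=camera('top')['img']
f=lambda im,u,v:cv2.resize(im[v:v+112,u:u+75],(400,598),interpolation=cv2.INTER_CUBIC)
cv2.imwrite('pics/pre.png',cv2.cvtColor(np.hstack([f(s,205,235),f(t,350,180)]),cv2.COLOR_RGB2BGR))
E
```

```text
time: 3.85
position: [0.482, -0.3856, 0.1784]
tool_rot: [0.602, 0.798, 0.0, -0.001]
ft_force: [0.5, 0.5, 0.6]
grip_width: 0.087
grip_force: 0.0
time: 4.47
position: [0.4824, -0.3839, 0.1798]
tool_rot: [0.601, 0.799, -0.0, 0.0]
ft_force: [0.6, 0.8, 0.6]
grip_width: 0.0869
grip_force: 0.0
[ 0.48238875 -0.38385049  0.17975349] 16.047758833334424
[-0.0, -0.0, 0.021] -0.0
[-0.0, -0.0, 0.021] -0.0
[-0.0, -0.0, 0.02] -0.0
[-0.001, -0.001, 0.021] -0.0
```

View pics/pre.png

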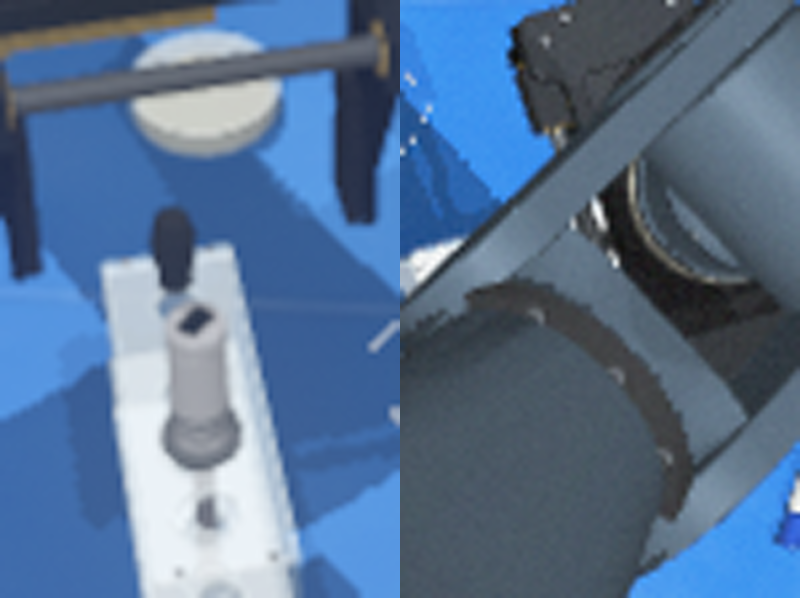

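The fingers straddle the handle: their tips are at crop px (25,270) and (360,215), with the handle at (197,350). I'll go down and grip.

```bash
python3 -m pendant '[[[0,0,0.022,0,0,0,1],[0,0,0.022,0,0,0,1],[0,0,0.019,0,0,0,1],[0,0,0.013,0,0,0,1],[0,0,0.006,0,0,0,0.5]]]' && python3 -m pendant '[[[0,0,0,0,0,0,0.3],[0,0,0,0,0,0,0.25],[0,0,0,0,0,0,0.1],[0,0,0,0,0,0,0.05],[0,0,0,0,0,0,0.05]]]' 20 && python3 -m pendant '[[[0,0,0,0,0,0,0.05],[0,0,0,0,0,0,0.05],[0,0,-0.01,0,0,0,0.05],[0,0,-0.020,0,0,0,0.05],[0,0,-0.030,0,0,0,0.05]]]' 20
```

```text
time: 5.2
position: [0.4821, -0.3842, 0.0969]
tool_rot: [0.602, 0.799, 0.0, -0.0]
ft_force: [1.1, -0.2, 0.4]
grip_width: 0.0832
grip_force: 0.0
time: 5.82
position: [0.4823, -0.3844, 0.0978]
tool_rot: [0.602, 0.799, -0.0, 0.0]
ft_force: [0.3, -0.2, 1.0]
grip_width: 0.0348
grip_force: 0.0
time: 6.45
position: [0.4818, -0.3839, 0.1579]
tool_rot: [0.602, 0.799, 0.0, -0.001]
ft_force: [1.0, 0.8, 0.7]
grip_width: 0.0179
grip_force: 20.0
```

```bash
python3 -m pendant '[[[0,0,-0.035,0,0,0,0.05],[0,0,-0.035,0,0,0,0.05],[0,0,-0.035,0,0,0,0.05],[0,0,-0.020,0,0,0,0.05],[0,0,0,0,0,0,0.05]]]' && python3 -m pendant '[[[0,0,0,0,0,0,0.05],[0,0,0,0,0,0,0.05],[0,0,0,0,0,0,0.05],[0,0,0,0,0,0,0.05],[0,0,0,0,0,0,0.05]]]'; python3 - <<'E'
from plan import *
from h import *
plan([(.55,.1045,.33,-3.3,15)])
c=camera('side');np.save('s1.npy',c);p=proj(c,get_obs()['position']).astype(int);print(p)
u,v=p-[50,35];cv2.imwrite('pics/lift.png',cv2.cvtColor(cv2.resize(c['img'][max(v,0):v+100,u:u+100],(600,600),interpolation=cv2.INTER_CUBIC),cv2.COLOR_RGB2BGR))
E
```

```text
time: 7.08
position: [0.483, -0.3851, 0.2851]
tool_rot: [0.602, 0.799, -0.001, 0.003]
ft_force: [-0.3, -0.4, -0.3]
grip_width: 0.018
grip_force: 20.0
time: 7.7
position: [0.4823, -0.3843, 0.2823]
tool_rot: [0.602, 0.799, 0.0, -0.0]
ft_force: [-0.3, 0.7, -1.2]
grip_width: 0.0182
grip_force: 20.0
[0.03, 0.013, -0.003] 1.0
[0.03, 0.013, -0.003] 1.0
[0.031, 0.012, -0.003] 1.0
[0.031, 0.012, -0.003] 1.0
[0.031, 0.011, -0.003] 1.0
[0.031, 0.011, -0.003] 1.0
[0.031, 0.01, -0.003] 1.0
[0.031, 0.01, -0.003] 2.0
[0.032, 0.008, -0.003] 1.0
[0.032, 0.008, -0.003] 2.0
[0.032, 0.007, -0.004] 1.0
[0.032, 0.006, -0.003] 2.0
[0.033, 0.005, -0.004] 1.0
[0.033, 0.005, -0.003] 2.0
[0.033, 0.003, -0.004] 1.0
[237 218]
```

View pics/lift.png

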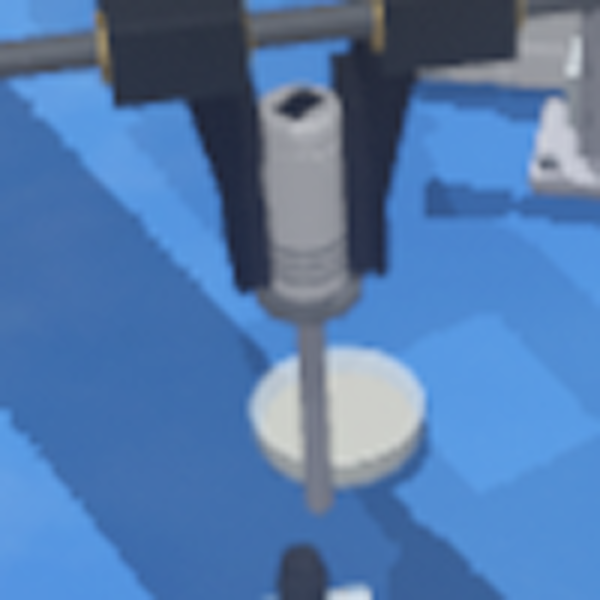

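The thermometer is held upright between the fingers: collar at crop px (310,295), tip at (320,510). I'll carry it over the post to the eyelet and refine the eyelet centre from the first top picture.

```bash
python3 - <<'E'
from h import *
T=load('top0');S=load('s1');g=cv2.cvtColor(T['img'],cv2.COLOR_RGB2GRAY)
print(g[191:208,180:200])
# lean of held stem: expected vertical through collar
from rig import get_obs
p=np.array(get_obs()['position']);f=lambda X:(proj(S,X)-[187,183])*6
print(f(p-[0,0,.02]),f(p-[0,0,.092]))
E
python3 -m pendant '[[[0.030,0.013,-0.005,0,0,1,0.05],[0.030,0.013,-0.005,0,0,1,0.05],[0.031,0.012,-0.005,0,0,1,0.05],[0.031,0.012,-0.005,0,0,1,0.05],[0.031,0.011,-0.005,0,0,1,0.05]]]' && python3 -m pendant '[[[0.031,0.011,-0.005,0,0,1,0.05],[0.031,0.010,-0.005,0,0,1,0.05],[0.031,0.010,-0.005,0,0,2,0.05],[0.032,0.008,-0.005,0,0,1,0.05],[0.032,0.008,-0.003,0,0,2,0.05]]]' && python3 -m pendant '[[[0.032,0.007,0,0,0,1,0.05],[0.032,0.006,0,0,0,2,0.05],[0.033,0.005,0,0,0,1,0.05],[0.033,0.005,0,0,0,2,0.05],[0.033,0.003,0,0,0,1,0.05]]]' && python3 -m pendant '[[[0,0,0.01,0,0,0,0.05],[0,0,0.01,0,0,0,0.05],[0,0,0,0,0,0,0.05],[0,0,0,0,0,0,0.05],[0,0,0,0,0,0,0.05]]]'
```

```text
[[130 118 109  93 100 115 121 188 230 220 221 199 162 155 119 115 114 115
  120 143]
 [134 114  97 105 110 122 170 229 226 228 232 228 152 111 120 118 114 113
  124 182]
 [182 118 119 123 125 148 217 221 214 216 222 223 166  92 106 123 116 117
  138 190]
 [227 184 157 158 170 202 223 225 229 228 229 227 202 131 106 128 135 131
  164 159]
 [224 214 215 212 202 225 227 230 230 231 232 232 230 205 152 175 170 149
  161 160]
 [214 212 214 216 224 228 230 227 221 218 231 234 233 227 163 178 194 174
  176 170]
 [216 214 214 208 228 228 227 160 108 156 193 231 234 228 209 211 221 224
  222 216]
 [222 200 194 210 228 230 218  96 136 211 221 215 232 230 221 161 232 230
  230 229]
 [231 122 134 203 229 230 218 109 132 169 221 224 233 231 219 163 235 235
  234 234]
 [226 112 121 172 230 229 221 168 152 218 222 231 233 230 201 186 235 236
  235 235]
 [192 115 109 128 229 230 227 225 217 222 230 234 234 226 153 225 228 230
  231 232]
 [116 114 101 111 189 228 231 230 230 231 233 236 229 195  98 124 139 147
  158 166]
 [122 105  91 102 122 189 228 230 233 233 232 229 172  95 101 132 132 139
  163 
[... 276 characters left out ...]
5 234 235 234 234 234 236 235 236 236 236 227 234 233 235
  234 236]]
[306.07712863 277.62770978] [317.92322995 498.42536638]
time: 8.38
position: [0.5046, -0.22, 0.3079]
tool_rot: [0.636, 0.771, 0.0, 0.0]
ft_force: [0.5, 0.1, -0.4]
grip_width: 0.018
grip_force: 20.0
time: 9.0
position: [0.5276, -0.0577, 0.331]
tool_rot: [0.682, 0.731, 0.0, 0.0]
ft_force: [0.3, -0.7, -0.5]
grip_width: 0.0177
grip_force: 20.0
time: 9.62
position: [0.5502, 0.106, 0.3307]
tool_rot: [0.726, 0.688, 0.0, 0.0]
ft_force: [0.6, -0.3, -0.5]
grip_width: 0.0176
grip_force: 20.0
time: 10.25
position: [0.5504, 0.1043, 0.3109]
tool_rot: [0.726, 0.688, 0.0, 0.0]
ft_force: [0.1, -1.0, -0.3]
grip_width: 0.018
grip_force: 20.0
```

```bash
python3 -m pendant '[[[0,0,0.015,0,0,0,0.05],[0,0,0.015,0,0,0,0.05],[0,0,0.012,0,0,0,0.05],[0,0,0,0,0,0,0.05],[0,0,0,0,0,0,0.05]]]'; python3 - <<'E'
from h import *
o=get_obs();p=np.array(o['position']);print(p)
S=camera('side');T=camera('top');np.save('s2.npy',S)
q=proj(S,p-[0,0,.092]);print(q,proj(S,np.array([.55,.1045,.16])))
a=cv2.resize(S['img'][105:180,270:320],(400,600),interpolation=cv2.INTER_CUBIC)
b=cv2.resize(T['img'][150:240,160:220],(400,600),interpolation=cv2.INTER_CUBIC)
cv2.imwrite('pics/hov.png',cv2.cvtColor(np.hstack([a,b]),cv2.COLOR_RGB2BGR))
E
```

```text
time: 10.88
position: [0.5503, 0.105, 0.2686]
tool_rot: [0.725, 0.688, 0.0, 0.0]
ft_force: [-1.0, -0.1, -0.7]
grip_width: 0.0178
grip_force: 20.0
[0.55034807 0.10498639 0.26856844]
[292.30547432 130.21813172] [291.93430995 136.40641774]
```

View pics/hov.png

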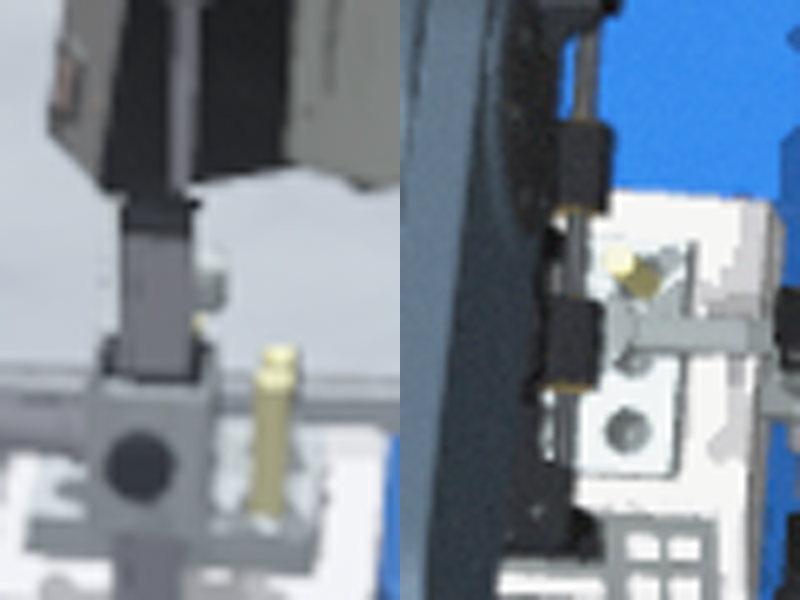

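The side view shows the stem at crop x=182 (px 292.7), dropping behind the post, and the eyelet's right edge at crop (226,290). Both are about 0.4 px right of the projections, so they line up in x. The top view is blocked by the arm, so I'll lower by feel.

```bash
python3 -m pendant '[[[0,0,0.007,0,0,0,0.05],[0,0,0.006,0,0,0,0.05],[0,0,0.003,0,0,0,0.05],[0,0,0.003,0,0,0,0.05],[0,0,0,0,0,0,0.05]]]' 12;  python3 -m pendant '[[[0,0,0.002,0,0,0,0.05],[0,0,0.002,0,0,0,0.05],[0,0,0.001,0,0,0,0.05],[0,0,0,0,0,0,0.05],[0,0,0,0,0,0,0.05]]]'
```

```text
time: 11.6
position: [0.5501, 0.1049, 0.2493]
tool_rot: [0.725, 0.688, -0.0, -0.0]
ft_force: [-0.4, -0.8, 0.4]
grip_width: 0.0185
grip_force: 12.0
time: 12.22
position: [0.5501, 0.1049, 0.2446]
tool_rot: [0.725, 0.688, 0.0, 0.0]
ft_force: [0.9, -0.0, -0.3]
grip_width: 0.0182
grip_force: 12.0
```

```bash
python3 -m pendant '[[[0,0,0.003,0,0,0,0.05],[0,0,0.003,0,0,0,0.05],[0,0,0.003,0,0,0,0.05],[0,0,0.003,0,0,0,0.05],[0,0,0,0,0,0,0.05]]]';  python3 -m pendant '[[[0,0,0.005,0,0,0,0.05],[0,0,0.005,0,0,0,0.05],[0,0,0.005,0,0,0,0.05],[0,0,0,0,0,0,0.05],[0,0,0,0,0,0,0.05]]]'
python3 - <<'E'
from h import *
p=np.array(get_obs()['position']);S=camera('side')
for z in(.02,.092,):print(proj(S,p-[0,0,z]))
a=cv2.resize(S['img'][75:175,255:335],(480,600),interpolation=cv2.INTER_CUBIC)
cv2.imwrite('pics/ins.png',cv2.cvtColor(a,cv2.COLOR_RGB2BGR))
E
```

```text
time: 12.85
position: [0.5499, 0.1049, 0.2322]
tool_rot: [0.725, 0.688, -0.0, -0.0]
ft_force: [0.3, 0.3, -0.2]
grip_width: 0.0181
grip_force: 12.0
time: 13.48
position: [0.55, 0.1049, 0.2175]
tool_rot: [0.725, 0.688, -0.0, -0.0]
ft_force: [1.1, -0.2, -0.6]
grip_width: 0.0183
grip_force: 12.0
[292.46874617 122.37269238]
[291.50127772 148.7003104 ]
```

View pics/ins.png

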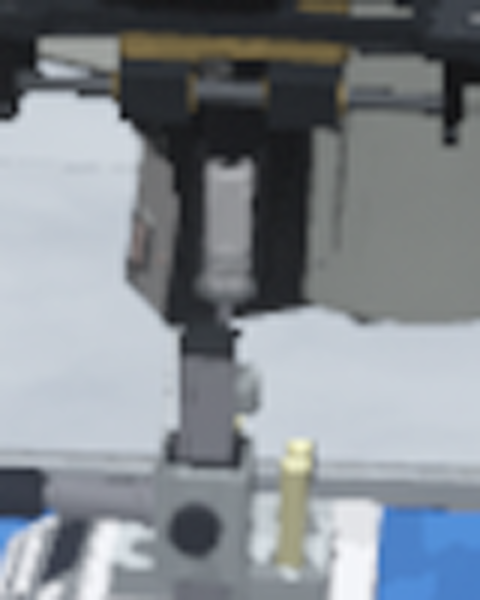

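The handle is upright at crop (230,230), with the collar at (228,290) and no contact force. The stem is in the eyelet, so I'll keep lowering until the collar touches.

```bash
python3 -m pendant '[[[0,0,0.008,0,0,0,0.05],[0,0,0.008,0,0,0,0.05],[0,0,0.008,0,0,0,0.05],[0,0,0.006,0,0,0,0.05],[0,0,0,0,0,0,0.05]]]';  python3 -m pendant '[[[0,0,0.002,0,0,0,0.05],[0,0,0.002,0,0,0,0.05],[0,0,0.002,0,0,0,0.05],[0,0,0,0,0,0,0.05],[0,0,0,0,0,0,0.05]]]'
```

```text
time: 14.15
position: [0.5499, 0.1049, 0.1869]
tool_rot: [0.725, 0.688, -0.0, -0.0]
ft_force: [0.5, -0.2, -0.2]
grip_width: 0.0181
grip_force: 12.0
time: 14.78
position: [0.55, 0.1049, 0.1815]
tool_rot: [0.725, 0.688, -0.0, -0.0]
ft_force: [0.4, 0.0, -0.2]
grip_width: 0.0185
grip_force: 12.0
```

```bash
python3 -m pendant '[[[0,0,0.001,0,0,0,0.05],[0,0,0.001,0,0,0,0.05],[0,0,0,0,0,0,0.05],[0,0,0,0,0,0,0.05],[0,0,0,0,0,0,0.05]]]' 6
```

```text
time: 15.4
position: [0.5501, 0.1049, 0.1796]
tool_rot: [0.725, 0.688, -0.0, 0.0]
ft_force: [0.6, 1.0, 0.1]
grip_width: 0.0185
grip_force: 6.0
```

```bash
python3 -m pendant '[[[0,0,0.001,0,0,0,0.05],[0,0,0.001,0,0,0,0.05],[0,0,0,0,0,0,0.05],[0,0,0,0,0,0,0.05],[0,0,0,0,0,0,0.05]]]'
```

```text
time: 16.02
position: [0.5503, 0.1051, 0.1786]
tool_rot: [0.725, 0.688, 0.0, 0.0]
ft_force: [-2.2, 0.0, 6.6]
grip_width: 0.0186
grip_force: 6.0
```

The collar has seated, with 6.6 N of contact at TCP 0.1786. I'll back off slightly, release, rise, and go to the knob.

```bash
python3 -m pendant '[[[0,0,-0.001,0,0,0,0.05],[0,0,0,0,0,0,0.3],[0,0,0,0,0,0,0.4],[0,0,0,0,0,0,0.5],[0,0,0,0,0,0,0.5]]]' && python3 -m pendant '[[[0,0,-0.003,0,0,0,0.5],[0,0,-0.012,0,0,0,0.5],[0,0,-0.025,0,0,0,0.5],[0,0,-0.030,0,0,0,0.5],[0,0,-0.020,0,0,0,0.5]]]' && python3 -c "
from plan import *
print(yaw());plan([(.466,.025,.265,86.7,10),(.466,.025,.138,86.7,5)],p=[.55,.105,.269])"
```

```text
time: 16.65
position: [0.55, 0.1049, 0.1783]
tool_rot: [0.725, 0.688, -0.0, -0.0]
ft_force: [-0.6, 0.4, 0.6]
grip_width: 0.0418
grip_force: 0.0
time: 17.27
position: [0.5508, 0.1049, 0.2711]
tool_rot: [0.725, 0.688, 0.001, 0.001]
ft_force: [0.7, -0.1, -0.4]
grip_width: 0.0437
grip_force: 0.0
-2.99490213176649
[-0.008, -0.008, 0.0] -9.0
[-0.007, -0.009, 0.0] -9.0
[-0.006, -0.01, 0.001] -9.0
[-0.004, -0.011, 0.0] -9.0
[-0.002, -0.011, 0.001] -9.0
[-0.0, -0.012, 0.0] -9.0
[0.001, -0.012, 0.001] -9.0
[0.003, -0.011, 0.0] -9.0
[0.005, -0.01, 0.001] -9.0
[0.007, -0.01, -0.0] -9.0
[0.0, 0.0, 0.025] 0.0
[0.0, 0.0, 0.026] 0.0
[0.0, 0.0, 0.025] 0.0
[0.0, 0.0, 0.026] 0.0
[0.0, 0.0, 0.025] 0.0
```

```bash
python3 -m pendant '[[[-0.008,-0.008,0,0,0,-9,0.6],[-0.007,-0.009,0,0,0,-9,0.6],[-0.006,-0.010,0.001,0,0,-9,0.6],[-0.004,-0.011,0,0,0,-9,0.7],[-0.002,-0.011,0.001,0,0,-9,0.7]]]' && python3 -m pendant '[[[0,-0.012,0,0,0,-9,0.7],[0.001,-0.012,0.001,0,0,-9,0.7],[0.003,-0.011,0,0,0,-9,0.7],[0.005,-0.010,0.001,0,0,-9,0.7],[0.007,-0.010,0,0,0,-9,0.7]]]' && python3 -m pendant '[[[0,0,0,0,0,0,0.7],[0,0,0.010,0,0,0,0.7],[0,0,0.015,0,0,0,0.7],[0,0,0,0,0,0,0.7],[0,0,0,0,0,0,0.7]]]'
python3 - <<'E'
from h import *
from plan import yaw
o=get_obs();p=np.array(o['position']);print(p,yaw())
S=camera('side');T=camera('top')
print(proj(S,p-[0,0,.011]))
a=cv2.resize(S['img'][75:200,230:330],(400,500),interpolation=cv2.INTER_CUBIC)
b=cv2.resize(T['img'][150:275,150:250],(400,500),interpolation=cv2.INTER_CUBIC)
cv2.imwrite('pics/knob.png',cv2.cvtColor(np.hstack([a,b]),cv2.COLOR_RGB2BGR))
E
```

```text
time: 17.9
position: [0.5087, 0.065, 0.2676]
tool_rot: [0.404, 0.915, 0.0, 0.001]
ft_force: [0.2, 0.3, 0.5]
grip_width: 0.0594
grip_force: 0.0
time: 18.52
position: [0.4662, 0.0244, 0.2655]
tool_rot: [0.023, 1.0, -0.0, 0.001]
ft_force: [0.1, 0.5, -0.1]
grip_width: 0.0607
grip_force: 0.0
time: 19.15
position: [0.4666, 0.0248, 0.2396]
tool_rot: [0.026, 1.0, 0.0, 0.0]
ft_force: [0.7, 0.8, -1.0]
grip_width: 0.0607
grip_force: 0.0
[0.46664785 0.02480545 0.23957522] 86.98629979012634
[254.69779744 123.87269228]
```

View pics/knob.png

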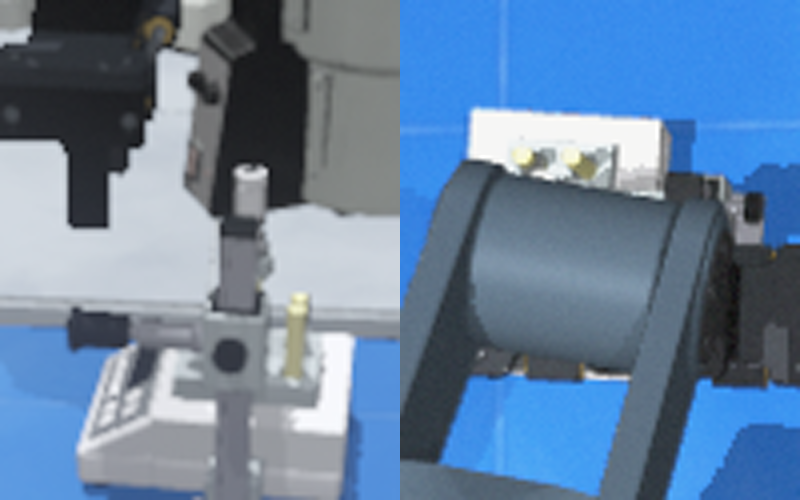

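The thermometer stands upright in the eyelet at crop (250,190), and the finger at (89,200) is above the knob at (100,328). I'll shift 2 mm towards the post, descend and pinch.

```bash
python3 -m pendant '[[[-0.002,0,0.020,0,0,0,0.7],[0,0,0.025,0,0,0,0.7],[0,0,0.025,0,0,0,0.7],[0,0,0.020,0,0,0,0.7],[0,0,0.012,0,0,0,0.7]]]' && python3 -m pendant '[[[0,0,0,0,0,0,0.5],[0,0,0,0,0,0,0.35],[0,0,0,0,0,0,0.2],[0,0,0,0,0,0,0.1],[0,0,0,0,0,0,0.1]]]' 35 && python3 -m pendant '[[[0,0,0,0,0,0,0.1],[0,0,0,0,0,0,0.1],[0,0,0,0,0,0,0.1],[0,0,0,0,0,0,0.1],[0,0,0,0,0,0,0.1]]]'
```

```text
time: 19.88
position: [0.4685, 0.0245, 0.137]
tool_rot: [0.026, 1.0, 0.0, -0.0]
ft_force: [0.6, -0.2, -0.1]
grip_width: 0.0609
grip_force: 0.0
time: 20.5
position: [0.4685, 0.0246, 0.1379]
tool_rot: [0.026, 1.0, 0.0, 0.0]
ft_force: [0.1, 0.0, 1.1]
grip_width: 0.0208
grip_force: 35.0
time: 21.12
position: [0.4685, 0.0246, 0.1377]
tool_rot: [0.026, 1.0, 0.0, 0.0]
ft_force: [0.0, 1.4, 4.6]
grip_width: 0.0209
grip_force: 35.0
```

```bash
python3 -m pendant '[[[0.002,0,0,0,0,0,0.1],[0.002,0,0,0,0,0,0.1],[0.002,0,0,0,0,0,0.1],[0,0,0,0,0,0,0.1],[0,0,0,0,0,0,0.1]]]' 40; python3 -m pendant '[[[0.002,0,0,0,0,0,0.1],[0.002,0,0,0,0,0,0.1],[0.002,0,0,0,0,0,0.1],[0,0,0,0,0,0,0.1],[0,0,0,0,0,0,0.1]]]'
```

```text
time: 21.75
position: [0.4656, 0.0247, 0.1379]
tool_rot: [0.027, 1.0, -0.0, 0.004]
ft_force: [5.8, 3.4, 0.5]
grip_width: 0.0208
grip_force: 39.9
time: 22.38
position: [0.4591, 0.0251, 0.1379]
tool_rot: [0.026, 1.0, 0.0, 0.003]
ft_force: [6.5, 2.6, 0.1]
grip_width: 0.0208
grip_force: 39.9
```

```bash
python3 -m pendant '[[[0.002,0,0,0,0,0,0.1],[0.001,0,0,0,0,0,0.1],[0,0,0,0,0,0,0.1],[0,0,0,0,0,0,0.1],[0,0,0,0,0,0,0.1]]]'
```

```text
time: 23.0
position: [0.4565, 0.0253, 0.1379]
tool_rot: [0.027, 1.0, 0.0, 0.004]
ft_force: [6.4, 2.8, 0.4]
grip_width: 0.0212
grip_force: 39.9
```

```bash
python3 -m pendant '[[[0,0,0.002,0,0,0,0.1],[0,0,0.002,0,0,0,0.1],[0,0,0.002,0,0,0,0.1],[0,0,0.002,0,0,0,0.1],[0,0,0.002,0,0,0,0.1]]]'
```

```text
time: 23.62
position: [0.4567, 0.0253, 0.1279]
tool_rot: [0.027, 1.0, 0.0, 0.004]
ft_force: [6.1, 4.3, 1.3]
grip_width: 0.0208
grip_force: 39.9
```

```bash
python3 -m pendant '[[[0,0,0.005,0,0,0,0.1],[0,0,0.006,0,0,0,0.1],[0,0,0.006,0,0,0,0.1],[0,0,0.005,0,0,0,0.1],[0,0,0.004,0,0,0,0.1]]]'; python3 -m pendant '[[[0,0,0,0,0,0,0.1],[0,0,0,0,0,0,0.1],[-0.002,0,0,0,0,0,0.1],[-0.002,0,0,0,0,0,0.1],[-0.002,0,0,0,0,0,0.1]]]'
```

```text
time: 24.25
position: [0.4569, 0.0253, 0.1017]
tool_rot: [0.027, 1.0, -0.0, 0.004]
ft_force: [5.9, 4.4, 1.3]
grip_width: 0.0207
grip_force: 39.9
time: 24.88
position: [0.4616, 0.025, 0.1014]
tool_rot: [0.026, 1.0, 0.0, 0.002]
ft_force: [4.8, 2.5, -1.1]
grip_width: 0.0209
grip_force: 40.0
```

```bash
python3 -m pendant '[[[-0.002,0,0,0,0,0,0.1],[-0.002,0,0,0,0,0,0.1],[-0.002,0,0,0,0,0,0.1],[-0.002,0,0,0,0,0,0.1],[0,0,0,0,0,0,0.1]]]'; python3 -m pendant '[[[-0.001,0,0,0,0,0,0.1],[-0.001,0,0,0,0,0,0.1],[0,0,0,0,0,0,0.1],[0,0,0,0,0,0,0.1],[0,0,0,0,0,0,0.1]]]'
```

```text
time: 25.5
position: [0.4677, 0.0246, 0.1017]
tool_rot: [0.026, 1.0, -0.0, 0.001]
ft_force: [1.7, 1.6, 2.0]
grip_width: 0.021
grip_force: 40.0
time: 26.12
position: [0.4685, 0.0246, 0.1016]
tool_rot: [0.026, 1.0, 0.0, -0.001]
ft_force: [-2.1, -0.4, 4.9]
grip_width: 0.0208
grip_force: 40.0
```

```bash
python3 -m pendant '[[[-0.001,0,0,0,0,0,0.1],[-0.001,0,0,0,0,0,0.1],[0,0,0,0,0,0,0.1],[0,0,0,0,0,0,0.1],[0,0,0,0,0,0,0.1]]]'; python3 - <<'E'
from h import *
S=camera('side');T=camera('top')
a=cv2.resize(S['img'][90:215,230:330],(400,500),interpolation=cv2.INTER_CUBIC)
b=cv2.resize(S['img'][200:350,180:340],(400,375),interpolation=cv2.INTER_CUBIC)
b=np.vstack([b,np.zeros((125,400,3),np.uint8)])
cv2.imwrite('pics/end.png',cv2.cvtColor(np.hstack([a,b]),cv2.COLOR_RGB2BGR))
E
```

```text
time: 26.75
position: [0.4685, 0.0246, 0.1015]
tool_rot: [0.026, 1.0, 0.0, -0.003]
ft_force: [-4.2, -0.4, 7.4]
grip_width: 0.0204
grip_force: 40.0
```

View pics/end.png

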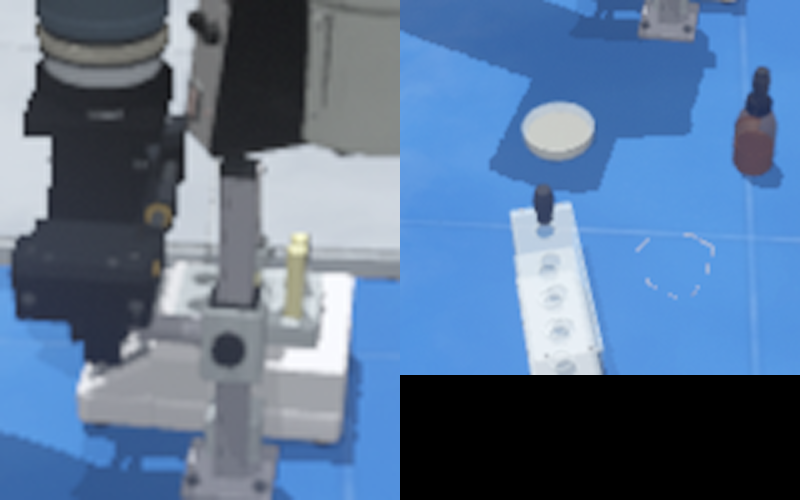

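The sleeve sits one hole lower, with its screw at crop (228,350), and the gripper is on the knob. The pipette, bottle and dish are where they were. The TCP went down 36.2 mm, and its x is back at the starting, pin-home value with a light push, so I'm handing in.

```bash
python3 -c "
from rig import hand_in
print(hand_in())"
```

```text
the job is handed in; nothing more can be done
None
```

I handed the job in at about 27 s: thermometer released in the eyelet, arm one hole down, and the gripper still on the knob holding the pin home; the post hid the thermometer in the last picture, so I couldn't see its stem in the well.

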